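# Power-cycle the microwave at its pull switch

## Task

The microwave on the shelf has hung and needs its power cycled. Its switch is the box with the broad, round, disc-shaped knob: pull that knob straight up until it clicks out at its detent, keep it out for a moment, then push it back down fully home and let go. Leave the other two switches, the one with the crossbar and the one with the slim rod, pushed in.

Things in the scene. Friction and masses are not known exactly. Their poses are not given: they have to be found in the camera images.
- disc_grip (a point): Centre of the round black disc knob, 44 mm across, 20 mm thick, on a 14 mm stem; moves with it, z up. Can be pinched across any diameter from above. Pushed in it is 28 mm above the flat top of its fixed grey box (90 x 90 mm, 45 mm high), 73 mm above the table; collar round the stem 30 mm wide, 7 mm high. The other two boxes, alike, are 150 mm or more away between centres, knob tops 89 mm high.
- disc_knob (a joint): Vertical travel of the disc knob in m: 0 is pushed fully home (power on), 0.020 pulled out to its detent (power off), with a stop at each end. A sprung detent resists with at most about 6 N either way and clicks the knob over past halfway (0.010); it then stays in or out by itself. No turning needed.
- bar_knob (a joint): Travel in m of the neighbouring switch with a crossbar knob (black bar 64 x 14 mm, 18 mm high); 0 is pushed in, as it starts and should stay.
- rod_knob (a joint): Travel in m of the neighbouring switch with a slim upright rod knob (black, 18 mm in diameter, 30 mm high); 0 is pushed in, as it starts and should stay.
Mind the look-alikes: they are no part of the job. What is shaped like the part that bears rod_knob but green or yellow is not meant.

How it is judged (in metres and radians):
On the way, in this order (a step that is already met when the one before it is completed fails the run):
1. the disc knob is pulled out to its detent (value of joint disc_knob above 0.016 m), for 0.2 s.
2. the disc knob is pushed back home (value of joint disc_knob below 0.004 m), for 0.2 s.
At the end, for the whole second after the job is handed in: The disc knob, after having been pulled out to its detent (past 16 mm, for 0.2 s), is back within 4 mm of fully pushed in, and the crossbar and rod knobs are within 4 mm of fully pushed in (value of joint each of disc_knob, bar_knob, rod_knob below 0.004 m); the robot touches nothing.
It fails at once if one of the other two switches is pulled out past 8 mm (value of joint any of bar_knob, rod_knob above 0.008 m).
It also fails if it takes over 29 s, if anything falls off the work surface, if the arm or the gripper's body presses on something with over 40 N, if the wrist force passes 120 N, or if a joint passes its speed limit or range.

## Robot

A 7-joint arm with a two-finger parallel gripper is mounted at the origin on the work surface. World frame = base frame: x ahead of the robot, y to its left, z up, the work surface at z = 0. Lengths are in mm, angles in rad, forces in N, time in s.
With the tool pointing down it reaches from about 400 to 875 mm from the base axis. Payload 4.4 kg.
Tool frame: the origin (TCP) lies midway between the tips of the shut fingers; the grasp point (between the pads) lies 19 mm behind it (ctrl.grip_point_offset is the distance from the TCP to the grasp point, in mm); z points along the fingers, y is the direction in which the jaws open and shut (so a half turn about z gives the same grasp; the last joint's range is limited). The gripper opens to 85 mm and grips with 20 to 120 N. Pads are 22 mm wide; open, the fingers measure 114 mm over their backs; the gripper's body (76 mm by 85 mm) begins 54 mm behind the grasp point. The pads swing forward as they close: fully open they stand 13 mm farther back than shut.
Start: joints at [1.037, 0.628, 0.038, 1.517, -0.027, 0.996, -0.02], TCP at [293.129, -580.167, 231.313] pointing down, gripper open.
Joint ranges: [-3.06, 3.06], [-0.37, 2.12], [-1.25, 1.32], [0.18, 2.47], [-1.1, 4.24], [0.23, 1.98], [-2.94, 2.94]. Speed limits (rad/s): [2.57, 2.57, 3.14, 3.14, 3.14, 3.14, 3.14].

## Interface

Orientations are given as [roll, pitch, yaw] about the fixed x, y, z axes, in that order (R = Rz(yaw) Ry(pitch) Rx(roll)).
In Python, from cell import ctrl, imaging, models gives the robot as it stands. The module is installed in compiled form; this text tells all that it offers.
- The arm moves only by the tool drive_tool, never from a script. Its argument "deltas" is text: rows parted by semicolons, each of 5 numbers parted by spaces: the shift along the tool's x, y, z in m, then the turn about the tool's z in degrees, then the finger opening in m, from 0 to 0.0854. A call has 1 to 12 rows; each row is the pose to reach, as a shift and turn from the pose commanded when the call began, along the tool's axes at that moment; what a row does not reach only later rows make up. A row lasts 1/8 s, in which the tool goes at most 62.5 mm and 10.7 degrees, less where a joint would pass 70% of its speed; a pose out of reach is approached as far as the arm can. A call with a gripper value outside its range is refused whole. The fingers move at their own pace and stop on an object; the grip force is fixed at half the most. Time passes only in rows, so rows that repeat a pose let the fingers close. It gives the time, the measured TCP pose, the force and the opening at its end, in the units of the state.
- ctrl.read_state(): the state, without advancing time (a new reading comes with each control period).
- imaging.get_image(name): name is "side" or "top" or "wrist"; returns a dict with "color" (384x512x3 uint8, red, green, blue), "range_z" (384x512 float32, mm along the optical axis (not along the pixel's ray), 0 where there is no reading), "vfov" (degrees; the focal length in pixels is half the picture's height over the tangent of half this angle, whatever the lens; pixels are square), "cx", "cy" (the principal point, pixels), "extrinsics" (4x4, takes a point from camera to world coordinates). Camera axes: x right, y down, z forward; pixel columns grow to the right and rows downward; lengths in mm; the calibration is good to about 2 mm. A picture is of the moment at which its call begins.
- ctrl.finish_job(): hands the job in, once; it reports no verdict.
Trained networks look in a picture, given as the dict that the camera call returned (one of the last four; its "shot" number tells which), for a name from the list of things; names that differ only in an ending like _2 or _b are one class to them, and where a whole thing is asked for, a point or a joint stands for the part that bears it (a point fixed in the world has none). Each returns a list of dicts, best first, with "score" (0 to 1); they miss things now and then, are a little off and sometimes report something else, mostly with a low value. They report only what shows in the picture. A call takes as long as a camera call. They do not tell look-alikes from the thing itself.
- models.spot_in(picture, thing): "point" ([column, row] in pixels, amid what is visible of it).
- models.landmark_of(picture, thing): "point" ([column, row] in pixels: a listed point, or the origin of a listed thing).
The state is a dict: "clock": time; "qpos": joint angles; "qd": joint speeds; "tau": joint torques, N m; "eef_pos": TCP position; "tool_rot": TCP orientation; "force": force on the tool from outside, world axes, zero at the start; "torque": the same for the moment, N m; "width": finger opening in mm.
Only numpy, scipy, OpenCV 4.12 (cv2) and the standard library are available. Lean on these libraries where they do the work, as an engineer would, in place of code of your own. Each camera call takes 0.05 s, during which the arm holds its last target.

## Working session

There is one attempt and no reset: what is moved stays moved. The work goes in short steps, Python scripts to look and compute and a tool call to move; the robot and the scene stay as the last step left them, time stands still between calls to the robot, and variables do not carry over. Pictures are saved under pics/ and viewed, and the job is handed in when it is done.

Besides the shell and the picture viewer there is one more tool, called after "Call:" by a JSON object that holds its "name" and its "arguments", one argument or row to a line. drive_tool: Moves the arm, as the interface text tells. Its arguments: {"type":"object","properties":{"deltas":{"type":"string"}},"required":["deltas"]}

```bash
mkdir -p pics; cat > h.py <<'E'
import numpy as np, cv2
from cell import ctrl, imaging, models
def world(p,u,v,z=None):
    H,W=p["range_z"].shape; f=H/2/np.tan(np.radians(p["vfov"])/2)
    if z is None:
        ui,vi=int(round(u)),int(round(v)); w=p["range_z"][max(vi-1,0):vi+2,max(ui-1,0):ui+2]; w=w[w>0]
        z=np.median(w) if len(w) else np.nan
    c=np.array([(u-p["cx"])/f*z,(v-p["cy"])/f*z,z,1]); return (np.array(p["extrinsics"])@c)[:3]
def save(p,n): cv2.imwrite("pics/"+n,p["color"][:,:,::-1])
E
python3 - <<'E'
from h import *
s=ctrl.read_state(); print(s["clock"],s["eef_pos"],s["tool_rot"],s["width"],s["force"],ctrl.grip_point_offset)
for n in("top","side"):
    p=imaging.get_image(n); save(p,n+"1.png")
    print(n, np.round(p["extrinsics"],2).tolist())
    for t in("disc_grip","bar_knob","rod_knob"):
        for f in (models.spot_in,models.landmark_of):
            for d in f(p,t)[:3]: print(n,t,f.__name__,np.round(d["point"]),round(d["score"],2),np.round(world(p,*d["point"])))
E
```

```text
0.0 [ 292.81013036 -579.57233219  230.36255515] [-3.13960284e+00  5.90281881e-05  4.67796838e-01] 85.29013114229208 [-0.3222214  -0.25154273 -0.70274303] 18.700000000000003
top [[0.06, -0.97, 0.24, 222.82], [-1.0, -0.06, 0.02, -66.02], [-0.0, -0.24, -0.97, 940.79], [0.0, 0.0, 0.0, 1.0]]
top disc_grip call [249. 133.] 0.83 [590. -21.  84.]
top disc_grip call [252. 135.] 0.64 [585. -29.  84.]
top bar_knob call [144. 167.] 0.74 [487. 230.  80.]Traceback (most recent call last):
  File "<stdin>", line 8, in <module>
ValueError: it knows: disc_grip
```

```bash
python3 - <<'E'
from h import *
for n in("top","side"):
    p=imaging.get_image(n); save(p,n+"1.png")
    for t,f in(("disc_grip",models.spot_in),("disc_grip",models.landmark_of),("bar_knob",models.spot_in),("rod_knob",models.spot_in)):
            for d in f(p,t)[:3]: print(n,t,np.round(d["point"]),round(d["score"],2),np.round(world(p,*d["point"])))
    # cloud of disc top
    H,W=p["range_z"].shape; fl=H/2/np.tan(np.radians(p["vfov"])/2)
    v,u=np.mgrid[:H,:W]; z=p["range_z"]
    P=np.stack([(u-p["cx"])/fl*z,(v-p["cy"])/fl*z,z],-1)@p["extrinsics"][:3,:3].T+p["extrinsics"][:3,3]
    m=(z>0)&(P[...,2]>76)&(P[...,2]<93)&(abs(P[...,0]-590)<60)&(abs(P[...,1]+25)<60)
    q=P[m]; print(n,len(q),q.min(0).round(),q.max(0).round(),q.mean(0).round(1))
    if len(q)>5: print(cv2.minEnclosingCircle(q[:,:2].astype(np.float32)))
E
```

```text
top disc_grip [252. 136.] 0.62 [583. -30.  85.]
top disc_grip [251. 134.] 0.48 [587. -27.  85.]
top bar_knob [145. 166.] 0.71 [490. 230.  78.]
top rod_knob [276. 218.] 0.64 [ 381. -100.   66.]
top rod_knob [319. 166.] 0.61 [ 511. -196.   89.]
top rod_knob [355. 281.] 0.52 [ 245. -284.   90.]
top 232 [566. -45.  77.] [608.  -2.  88.] [585.6 -23.2  83.7]
((587.0770263671875, -23.150897979736328), 21.76054573059082)
side disc_grip [315. 176.] 0.72 [585. -26.  84.]
side disc_grip [314. 178.] 0.61 [582. -33.  84.]
side bar_knob [262. 122.] 0.47 [491. 230.  73.]
side rod_knob [298. 240.] 0.61 [ 513. -208.   85.]
side rod_knob [154. 289.] 0.45 [ 246. -287.   83.]
side 218 [565. -45.  76.] [607.  -0.  87.] [585.3 -26.9  83.6]
((585.8277587890625, -22.83271598815918), 22.783557891845703)
```

View pics/top1.png

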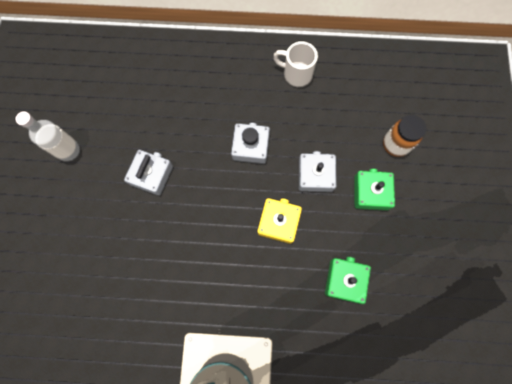

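View pics/side1.png

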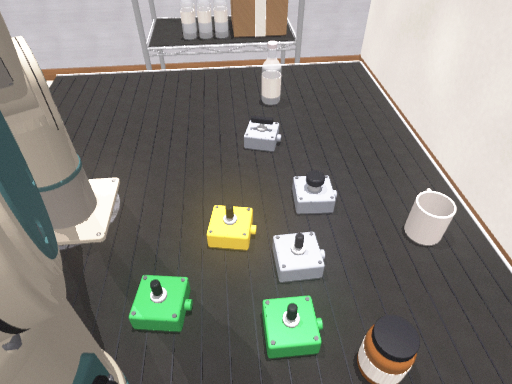

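```bash
cat > d.py <<'E'
from h import *
from scipy.spatial.transform import Rotation as R
import sys
s=ctrl.read_state(); t=np.array([float(a) for a in sys.argv[1:4]])
print(s["clock"],s["eef_pos"],s["tool_rot"],"delta m",(R.from_euler("xyz",s["tool_rot"]).inv().apply(t-s["eef_pos"])/1000).round(4))
E
python3 d.py 586.5 -23 180
```

```text
0.7 [ 293.16033281 -580.13577839  231.31380059] [-3.14158972e+00 -4.15872506e-05  4.67880164e-01] delta m [ 0.5131 -0.365   0.0513]
```

Call:
{"name": "drive_tool", "arguments": {
  "deltas": "0.02 -0.014 0 0 0.0854; 0.06 -0.043 0 0 0.0854; 0.11 -0.078 0 0 0.0854; 0.16 -0.114 0 0 0.0854; 0.21 -0.149 0 0 0.0854; 0.26 -0.185 0 0 0.0854; 0.31 -0.22 0 0 0.0854; 0.36 -0.256 0 0 0.0854; 0.41 -0.292 0 0 0.0854; 0.46 -0.327 0 0 0.0854; 0.495 -0.352 0 0 0.0854; 0.513 -0.365 0 0 0.0854"
}}

```text
clock: 2.2
eef_pos: [587.3, -20.2, 231.3]
tool_rot: [-3.141, -0.001, 0.471]
force: [-0.6, -0.9, 0.3]
width: 85.7
```

```bash
python3 - <<'E'
from h import *
p=imaging.get_image("wrist"); save(p,"w1.png")
for d in models.landmark_of(p,"disc_grip"): print(d, world(p,*d["point"]))
H,W=p["range_z"].shape; fl=H/2/np.tan(np.radians(p["vfov"])/2)
v,u=np.mgrid[:H,:W]; z=p["range_z"]
P=np.stack([(u-p["cx"])/fl*z,(v-p["cy"])/fl*z,z],-1)@p["extrinsics"][:3,:3].T+p["extrinsics"][:3,3]
m=(z>0)&(P[...,2]>78)&(P[...,2]<90)&(abs(P[...,0]-586)<50)&(abs(P[...,1]+23)<50)
q=P[m]; print(len(q),q.min(0).round(),q.max(0).round(),q.mean(0).round(1))
if len(q): print(cv2.minEnclosingCircle(q[:,:2].astype(np.float32)))
E
python3 d.py 586.5 -23 52
```

```text
{'point': [255.5, 176.2], 'score': 0.82} [587.18736465 -21.89713426  82.62713322]
1125 [566. -43.  78.] [609.   0.  85.] [588.3 -21.1  82.5]
((587.08837890625, -21.79124641418457), 21.92820167541504)
2.3 [587.11502692 -20.85230161 231.18409553] [-3.14094660e+00 -7.77609133e-04  4.71246169e-01] delta m [-0.0017  0.0018  0.1792]
```

View pics/w1.png

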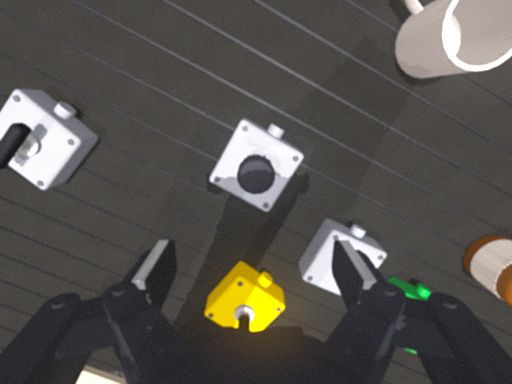

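The wrist view shows the disc knob at (255,174), alone between the jaws' sides. Three cameras agree on (587,-22) within 1–2 mm, with its top at about 83 mm. I'll descend part way and check.

Call:
{"name": "drive_tool", "arguments": {
  "deltas": "0 0 0.02 0 0.0854; 0 0 0.05 0 0.0854; 0 0 0.08 0 0.0854; 0 0 0.1 0 0.0854; 0 0 0.11 0 0.0854; 0 0 0.11 0 0.0854; 0 0 0.11 0 0.0854"
}}

```text
clock: 3.18
eef_pos: [587.0, -23.8, 122.2]
tool_rot: [3.141, -0.001, 0.467]
force: [0.0, -0.7, 0.1]
width: 85.3
```

```bash
python3 d.py 587 -22 52; python3 -c "
from h import *
p=imaging.get_image('wrist');save(p,'w2.png')"
```

```text
3.175 [586.95300919 -23.75054669 122.23575914] [ 3.14064952e+00 -1.19572957e-03  4.66993000e-01] delta m [ 0.0007 -0.0016  0.0702]
```

View pics/w2.png

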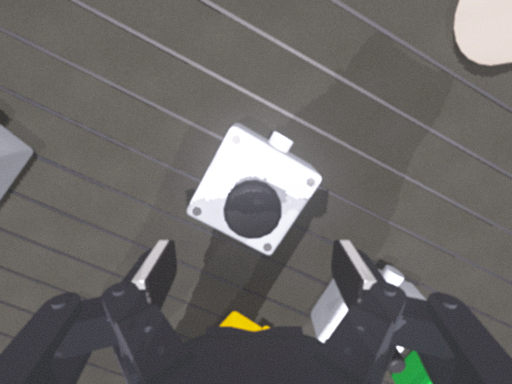

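The disc sits at (252,208), centred between the fingers (midpoint column about 255). I'll descend and close.

Call:
{"name": "drive_tool", "arguments": {
  "deltas": "0.0005 -0.0015 0.02 0 0.0854; 0.0005 -0.0015 0.045 0 0.0854; 0.0005 -0.0015 0.062 0 0.0854; 0.0005 -0.0015 0.07 0 0.0854; 0.0005 -0.0015 0.07 0 0.0854; 0.0005 -0.0015 0.07 0 0.0854"
}}

```text
clock: 3.98
eef_pos: [586.9, -21.6, 52.1]
tool_rot: [3.141, -0.001, 0.468]
force: [0.6, -1.1, -0.9]
width: 85.4
```

Call:
{"name": "drive_tool", "arguments": {
  "deltas": "0 0 0 0 0.06; 0 0 0 0 0.05; 0 0 0 0 0.04; 0 0 0 0 0.03; 0 0 0 0 0.03; 0 0 0 0 0.03; 0 0 0 0 0.03; 0 0 0 0 0.03"
}}

```text
clock: 4.97
eef_pos: [587.1, -22.5, 52.3]
tool_rot: [3.14, -0.001, 0.467]
force: [-1.0, -1.5, 4.5]
width: 42.1
```

```bash
python3 -c "
from h import *
p=imaging.get_image('side');save(p,'s2.png')
c=p['color'][110:260,230:420];cv2.imwrite('pics/s2c.png',cv2.resize(c[:,:,::-1],None,fx=4,fy=4,interpolation=3))"
```

```text
(no output)
```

View pics/s2c.png

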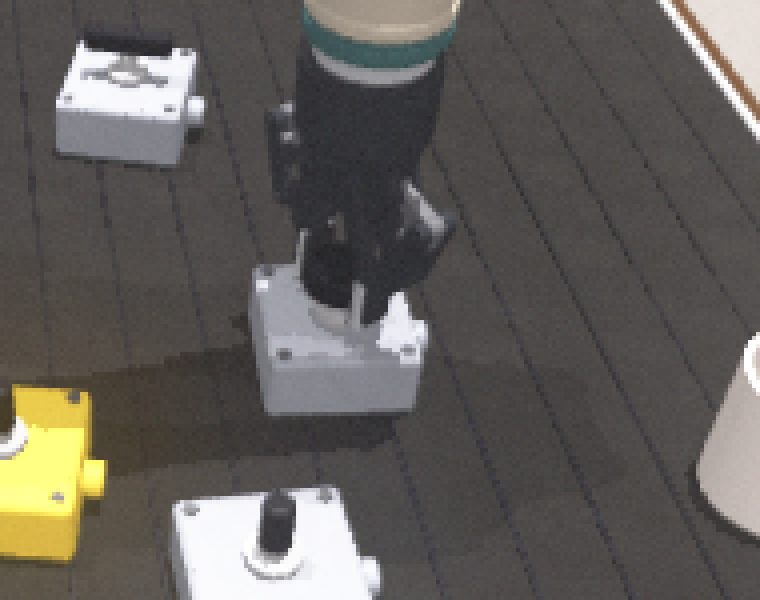

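The disc is held between the pads, with the width stopped at 42 mm. Now I'll pull it up.

Call:
{"name": "drive_tool", "arguments": {
  "deltas": "0 0 -0.004 0 0.03; 0 0 -0.008 0 0.03; 0 0 -0.012 0 0.03; 0 0 -0.016 0 0.03; 0 0 -0.02 0 0.03; 0 0 -0.021 0 0.03; 0 0 -0.021 0 0.03; 0 0 -0.021 0 0.03; 0 0 -0.021 0 0.03"
}}

```text
clock: 6.15
eef_pos: [587.0, -22.5, 72.5]
tool_rot: [3.14, -0.001, 0.467]
force: [3.9, -5.4, -5.1]
width: 42.1
```

```bash
python3 -c "
from h import *
p=imaging.get_image('side');save(p,'s3.png')
c=p['color'][110:260,230:420];cv2.imwrite('pics/s3c.png',cv2.resize(c[:,:,::-1],None,fx=4,fy=4,interpolation=3))
p=imaging.get_image('wrist');save(p,'w3.png')"
```

```text
(no output)
```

View pics/s3c.png

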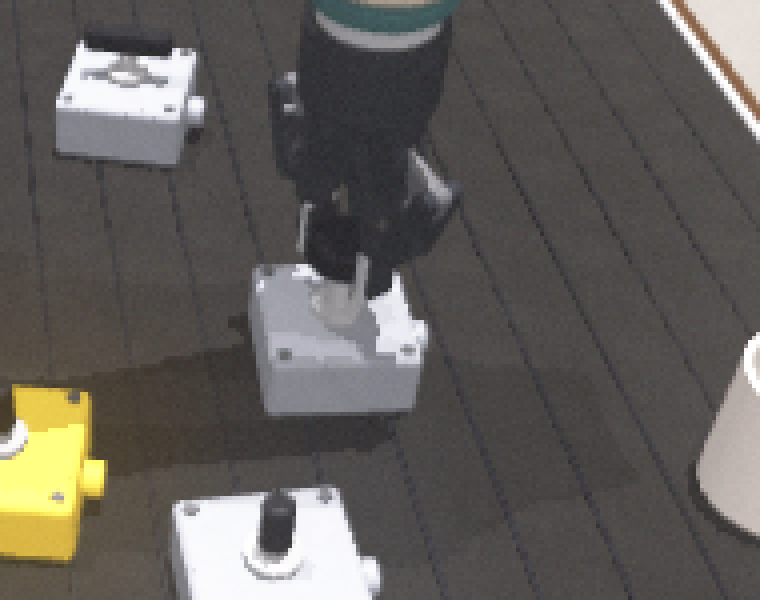

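View pics/w3.png

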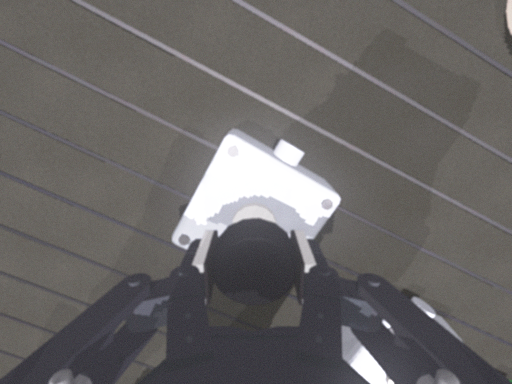

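The side view shows the knob about 20 mm higher with the stem exposed, and it was held there. The tool rose 20.2 mm and met the upper stop. Now I'll push it home.

Call:
{"name": "drive_tool", "arguments": {
  "deltas": "0 0 0 0 0.03; 0 0 0.004 0 0.03; 0 0 0.008 0 0.03; 0 0 0.012 0 0.03; 0 0 0.016 0 0.03; 0 0 0.02 0 0.03; 0 0 0.022 0 0.03; 0 0 0.022 0 0.03; 0 0 0.022 0 0.03; 0 0 0.022 0 0.03"
}}

```text
clock: 7.5
eef_pos: [587.1, -22.5, 52.2]
tool_rot: [3.14, -0.002, 0.467]
force: [-0.8, -5.2, 12.0]
width: 42.0
```

```bash
python3 -c "
from h import *
p=imaging.get_image('side');save(p,'s4.png')
c=p['color'][110:260,230:420];cv2.imwrite('pics/s4c.png',cv2.resize(c[:,:,::-1],None,fx=4,fy=4,interpolation=3))"
```

```text
(no output)
```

View pics/s4c.png

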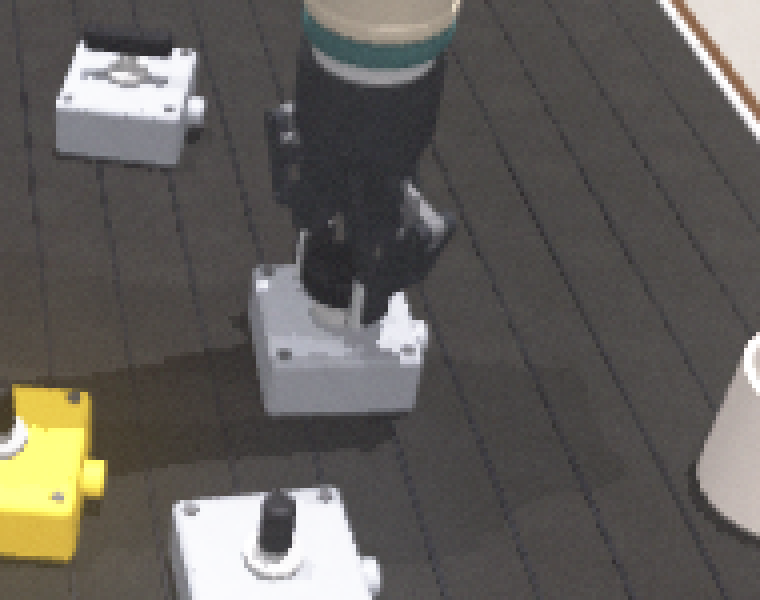

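The knob is home: 12 N against the stop, at the same height as before the pull. I'll open and rise.

Call:
{"name": "drive_tool", "arguments": {
  "deltas": "0 0 0 0 0.06; 0 0 0 0 0.075; 0 0 0 0 0.0854; 0 0 0 0 0.0854; 0 0 0 0 0.0854; 0 0 0 0 0.0854"
}}

```text
clock: 8.3
eef_pos: [586.1, -21.4, 50.2]
tool_rot: [-3.141, 0.0, 0.468]
force: [0.7, -0.5, 0.6]
width: 85.2
```

Call:
{"name": "drive_tool", "arguments": {
  "deltas": "0 0 -0.01 0 0.0854; 0 0 -0.03 0 0.0854; 0 0 -0.06 0 0.0854; 0 0 -0.1 0 0.0854; 0 0 -0.13 0 0.0854; 0 0 -0.15 0 0.0854; 0 0 -0.15 0 0.0854; 0 0 -0.15 0 0.0854; 0 0 -0.15 0 0.0854"
}}

```text
clock: 9.43
eef_pos: [585.5, -21.4, 199.2]
tool_rot: [-3.141, 0.002, 0.468]
force: [0.2, -0.7, 0.2]
width: 85.5
```

```bash
python3 - <<'E'
from h import *
for n in("side","wrist"):
    p=imaging.get_image(n); save(p,n+"5.png")
    H,W=p["range_z"].shape; fl=H/2/np.tan(np.radians(p["vfov"])/2)
    v,u=np.mgrid[:H,:W]; z=p["range_z"]
    P=np.stack([(u-p["cx"])/fl*z,(v-p["cy"])/fl*z,z],-1)@p["extrinsics"][:3,:3].T+p["extrinsics"][:3,3]
    for c in((587,-22),(512,-204),(488,230)):
        m=(z>0)&(P[...,2]>65)&(P[...,2]<120)&(np.hypot(P[...,0]-c[0],P[...,1]-c[1])<(15 if c[1]==-22 else 40))
        q=P[m][:,2]; print(n,c,len(q),np.percentile(q,[50,95]).round(1) if len(q) else 0)
E
```

```text
side (587, -22) 85 [85.1 86.5]
side (512, -204) 111 [84.9 91.7]
side (488, 230) 156 [80.1 85.9]
wrist (587, -22) 672 [82.9 84. ]
wrist (512, -204) 0 0
wrist (488, 230) 51 [70.3 73.7]
```

View pics/side5.png

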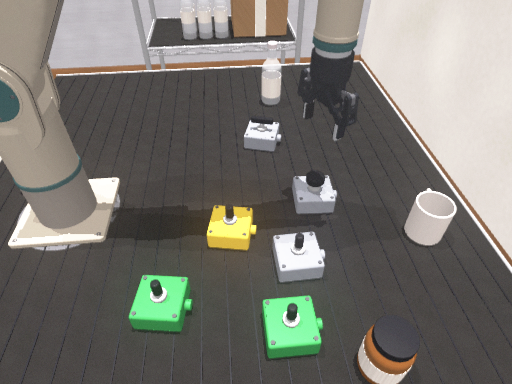

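The disc is back at its original height (83–85 mm top) and the gripper is clear. In this view the gripper is at (330,100) and the disc at (315,178). The other knobs are unchanged.

```bash
python3 -c "
from cell import ctrl
print(ctrl.finish_job())"
```

```text
the job is handed in; nothing more can be done
None
```

The microwave's power was cycled and the job is handed in. I gripped the disc knob across its diameter, pulled it up about 20 mm to its upper stop, and held it there for a moment. I then pushed it fully home, let go and raised the gripper clear, finishing at about 9.5 s of the 29 s allowed.

**Last checks:**
- **Disc knob:** the wrist camera puts its top at 83 mm, about the same as at the start. The side camera reads 85 mm, against 84 mm before, which is within calibration error. When I pushed it home, the tool met the stop with 12 N at the same height as before the pull.
- **Other two switches:** the arm never went near the crossbar or rod knobs, and in the side view both look unchanged and pushed in. Their tops read roughly 86 mm (crossbar) and 92 mm (rod), near the expected 89 mm. The wrist camera gave no usable second reading of either.
- **Gripper:** it is open and well above the disc, with wrist force near zero.
- **One small disagreement:** the fingers stopped at about 42 mm on the 44 mm disc. The grip did not slip.

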